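# Fetch the dock torch and rake its light over a planed board

### The job

Pry up the clear dust hood of the torch's charging dock with the blade of the filling knife (keep the gripper itself off the hood while it is being opened) and swing it back until it stands about upright or further; it stays where it is left. Lay the knife flat on the bench top, then draw the torch out of its socket, turn it so that it slants about halfway between upright and level with its lens aimed at the middle of the red ring on the board, and finish while still holding it still like that, its lens well over 12 cm above the bench. Leave the glue bottle, tape measure and block plane where they are.

Things in the scene. Friction and masses are not known exactly. Their poses are not given: they have to be found in the camera images.
- dock: Grey charging dock fixed to the bench on the left or right: 120 x 120 mm, 65 mm high, origin at the centre of its underside, x from its front to its hinge side, z up. A vertical socket (43 mm wide, floor 15 mm above the bench) in the middle of its top holds the torch. A ledge 120 mm long juts 14 mm from its front (-x) face, its top 55 mm above the bench.
- cover (a joint): Opening angle of the hood in rad: 0 closed, about 1.57 upright, 1.75 the stop. Starts at 0 to 0.04. A stiff hinge that stays where it is left; about 1 to 2 N at the lip moves it.
- hood: Clear plastic dust hood, 0.11 kg, 120 x 120 mm, 75 mm high, walls 3 mm, open below, on the dock. Origin on the hinge axis (60 mm behind the dock's centre, 66 mm above the bench); turns with the hood about its y axis; at joint 0 its axes are the dock's and the front wall is at x = -120 mm.
- lip (a point): Middle of the outer bottom edge of the orange lip, a 3 mm thick, 120 mm long flange that juts 14 mm forward from the foot of the hood's front wall; 134 mm from the hinge axis. Closed, its underside is 66 mm above the bench: the slot between it and the dock's ledge is 11 mm high and 14 mm deep. Moves with the hood.
- torch: Black torch with yellow head standing lens down in the socket, 0.14 kg, 115 mm long: head 38 mm diameter for 38 mm, then a round body 26 mm in diameter. Origin at the centre of the lens face, z axis from lens to tail (it shines along -z). At first its tail is 130 mm above the bench; 65 mm of it stand above the dock.
- scraper: Filling knife lying flat on the bench, 0.12 kg. Wooden handle 110 long x 22 wide x 24 mm high (x = -110 to 0); steel blade 90 long x 40 wide x 3 mm thick (x = 0 to 90), its middle plane 12 mm above the handle's underside. Origin at the underside where handle meets blade, x towards the blade's tip, z up.
- scraper_grip (a point): The knife's balance point, in the middle of the handle's section, 28 mm behind the blade's root and 118 mm behind its tip.
- scraper_tip (a point): Middle of the blade's front edge, mid-thickness.
- board: Planed board fixed flat on the bench, 160 x 150 x 30 mm, origin at the centre of its underside. It is on the other side from the dock.
- mark (a point): Centre of the red ring (50 mm diameter) on the board's top face, 30 mm above the bench.
- glue: Bystander: white glue bottle with orange cap, 60 mm diameter, 150 mm high; origin at its base.
- tape: Bystander: yellow tape measure, 70 x 36 x 65 mm; origin at its base.
- plane: Bystander: small block plane, 150 x 50 mm, 55 mm high; origin at its base.
Not all that is in view belongs to the job. What is shaped like the dock but black or yellow is not meant. Several things look just like the scraper: the one meant starts farthest to the robot's left.

How it is judged:
On the way, in this order (a step that is already met when the one before it is completed fails the run):
1. the hood is being lifted by the knife (value of joint cover above 0.25 rad and contact force between scraper and hood above 0.05 N), for 0.05 s.
2. the hood stands open (value of joint cover above 1.4 rad), for 0.1 s.
3. the knife lies flat on the bench, let go (height (world z) of scraper below 0.015 m and angle between scraper's own z axis and vertical below 0.25 rad and contact force between the fingers and scraper below 0.05 N), for 0.2 s.
4. the torch is held clear above its socket (height (world z) of torch above 0.12 m and contact force between the fingers and torch above 0.5 N and contact force between torch and dock below 0.05 N), for 0.1 s.
At the end, for the whole second after the job is handed in: Fingers hold the torch still, lens over 120 mm up, touching nothing else, tail up, slanting 0.5 to 1.1 rad from upright, its axis forward of the lens within 40 mm (across, x and y) of the ring centre; hood past 1.4 rad; knife flat on the bench, let go; bystanders moved under 30 mm (all of step 3 and all of step 4 and value of joint cover above 1.4 rad and contact force between torch and board below 0.05 N and contact force between torch and scraper below 0.05 N and linear speed of torch below 0.03 m/s and angular speed of torch below 0.2 rad/s and angle between torch's own z axis and vertical between 0.5 and 1.1 rad and z of mark in the frame of torch below -0.08 m and x of mark in the frame of torch between -0.04 and 0.04 m and y of mark in the frame of torch between -0.04 and 0.04 m and distance of each of glue, tape, plane from where it was at the start of the episode below 0.03 m); the arm keeps its last pose, push and grip.
It fails at once if the gripper or arm pushes the hood while it is being opened (value of joint cover below 1.4 rad and contact force between any of the fingers, the arm and hood above 1.5 N).
It fails at once if the knife is dropped or thrown instead of laid down (contact force between the fingers and scraper below 0.01 N and linear speed of scraper above 0.8 m/s).
It fails at once if a bystander is disturbed (distance of any of glue, tape, plane from where it was at the start of the episode above 0.03 m).
It also fails if it takes over 66 s, if anything falls off the work surface, if the arm or the gripper's body presses on something with over 40 N, if the wrist force passes 120 N, or if a joint passes its speed limit or range.

### The arm

A 6-joint arm with a two-finger parallel gripper is mounted at the origin on the work surface. World frame = base frame: x ahead of the robot, y to its left, z up, the work surface at z = 0. Lengths are in m, angles in rad, forces in N, time in s.
With the tool pointing down it reaches from about 0.25 to 0.725 m from the base axis. Payload 4 kg.
Tool frame: the origin (TCP) lies midway between the tips of the shut fingers; the grasp point (between the pads) lies 19 mm behind it; z points along the fingers, y is the line along which they close (so a half turn about z gives the same grasp; the last joint's range is limited). The gripper opens to 85 mm and grips with 20 to 120 N. Pads are 22 mm wide; open, the fingers measure 114 mm over their backs; the gripper's body (76 mm by 85 mm) begins 54 mm behind the grasp point. The pads swing forward as they close: fully open they stand 13 mm farther back than shut.
Start: joints at [-1.188, 0.241, 0.005, 1.335, 0, 1.571], TCP at [0.187, -0.464, 0.231] pointing down, gripper open.
Joint ranges: [-2.72, 2.72], [-1.05, 1.87], [-1.09, 1.28], [-1.99, 2.15], [-1.42, 1.44], [-3.14, 3.14]. Speed limits (rad/s): [2.79, 2.79, 3.14, 3.14, 3.14, 3.14].

### API

Orientations are given as a unit quaternion [x, y, z, w].
In Python, from workcell import get_obs, camera, job_done, silhouettes gives the robot as it stands. The module is installed in compiled form; this text tells all that it offers.
- The arm moves only by the tool drive_tool, never from a script. Its argument "increments" is a list of rows, each a list of 3 entries, a list of its own where there are three numbers: the shift along the world's x, y, z in mm, then the turn, a rotation vector about the world's x, y, z in degrees, then the opening, from 0 (shut) to 1 (fully open). A call has 1 to 8 rows; each row shifts and turns the commanded pose from where the row before left it; what a row does not reach is not made up. A row lasts 1/12 s, in which the tool goes at most 41.7 mm and 7.16 degrees, less where a joint would pass 70% of its speed; a pose out of reach is approached as far as the arm can. A call is refused whole if a number of a shift passes 41.7 or a number of a turn 7.16, either way. A call with a gripper value outside its range is refused whole. The fingers move at their own pace and stop on an object; the grip force is fixed at half the most. Time passes only in rows, so rows that do not move let the fingers close. It gives the time, the measured TCP pose, the force, the opening and the grip force at its end, in the units of the state.
- get_obs(): the state, without advancing time (a new reading comes with each control period).
- camera(name): name is "scene" or "top"; returns a dict with "image" (384x512x3 uint8, red, green, blue), "K" (3x3 intrinsics, pixels), "view" (4x4, takes a point from world to camera coordinates). Camera axes: x right, y down, z forward; pixel columns grow to the right and rows downward; lengths in m; the calibration is good to about 2 mm. A picture is of the moment at which its call begins. There is no depth.
- job_done(): hands the job in; it is judged then, once.
Trained networks look in a picture, given as the dict that the camera call returned (one of the last four; its "shot" number tells which), for a name from the list of things; names that differ only in an ending like _2 or _b are one class to them, and where a whole thing is asked for, a point or a joint stands for the part that bears it (a point fixed in the world has none). Each returns a list of dicts, best first, with "conf" (0 to 1); they miss things now and then, are a little off and sometimes report something else, mostly with a low value. They report only what shows in the picture. A call takes as long as a camera call. They do not tell look-alikes from the thing itself.
- silhouettes(query, picture): "region" (384x512 bool, what is visible of it) and "bbox" ([left, top, right, bottom] in pixels, round what is visible of it).
The state is a dict: "clock": time; "joint_pos": joint angles; "joint_vel": joint speeds; "tau": joint torques, N m; "eef_pos": TCP position; "tool_rot": TCP orientation; "ft_force": force on the tool from outside, world axes, zero at the start; "ft_torque": the same for the moment, N m; "grip_width": finger opening in m; "grasp_force": force on a finger pad.
Only numpy, scipy, OpenCV 4.12 (cv2) and the standard library are available. Lean on these libraries where they do the work, as an engineer would, in place of code of your own. Each camera call takes 0.05 s, during which the arm holds its last target. There are 200 camera calls.

## Working session

There is one attempt and no reset: what is moved stays moved. The work goes in short steps, Python scripts to look and compute and a tool call to move; the robot and the scene stay as the last step left them, time stands still between calls to the robot, and variables do not carry over. Pictures are saved under pics/ and viewed, at most 10 in all, crops included, and the job is handed in when it is done.

Besides the shell and the picture viewer there is one more tool, called after ">>>" in YAML: its name, and indented under it one key for each argument. drive_tool: Moves the arm, as the interface text tells. Its arguments: {"type":"object","properties":{"increments":{"type":"array"}},"required":["increments"]}

```bash
mkdir -p pics
cat > h.py <<'E'
import numpy as np, cv2
from workcell import *
def save(p,n): cv2.imwrite('pics/'+n,p['image'][:,:,::-1])
def unproj(p,uv,z):
    K,V=np.array(p['K']),np.array(p['view']); R,t=V[:3,:3],V[:3,3]
    c=-R.T@t; d=R.T@np.linalg.inv(K)@np.array([uv[0],uv[1],1.]); return c+d*(z-c[2])/d[2]
def proj(p,X):
    K,V=np.array(p['K']),np.array(p['view']); q=K@(V[:3,:3]@np.array(X)+V[:3,3]); return q[:2]/q[2]
E
python3 - <<'E'
from h import *
np.set_printoptions(precision=4,suppress=True)
ps={n:camera(n) for n in('top','scene')}
for n,p in ps.items():
    save(p,n+'0.png'); V=np.array(p['view']);print(n,-V[:3,:3].T@V[:3,3],p['K'][0][0])
    for q in ['dock','hood','lip','torch','scraper','board','glue','tape','plane']:
        for d in silhouettes(q,p):
            m=d['region'].astype(np.uint8); ys,xs=np.nonzero(m); r=cv2.minAreaRect(np.c_[xs,ys].astype(np.float32))
            print(n,q,round(d['conf'],2),d['bbox'],np.round(r[0],1),np.round(r[1],1),round(r[2],1),len(xs))
print(get_obs())
E
```

```text
top [0.3758 0.0144 1.4012] 445.4463916679838
top dock 0.77 [164.6, 145.9, 215.8, 200.6] [190.3 172.9] [52.7 45.6] 83.7 2302
top dock 0.67 [120.1, 238.6, 181.3, 291.8] [149.4 265.9] [50.1 54.1] 77.1 2547
top dock 0.61 [163.6, 144.4, 210.9, 199.6] [189.5 171.8] [51.5 44.7] 83.7 2192
top dock 0.56 [312.3, 87.7, 361.5, 144.4] [335.5 113.9] [55.7 48.2] 86.6 2447
top hood 0.91 [316.9, 88.0, 363.6, 137.0] [336.8 111.3] [50.6 44.7] 85.6 2173
top hood 0.61 [163.3, 143.8, 215.8, 200.0] [189.2 171.9] [50.5 43.8] 83.7 2161
top hood 0.17 [390.8, 152.2, 425.8, 199.5] [411.  174.5] [48.  21.7] 69.4 889
top lip 0.9 [314.8, 87.1, 359.5, 137.6] [336.6 110.7] [51.3 44.7] 87.0 2173
top lip 0.74 [119.4, 239.6, 173.4, 294.2] [147.4 266.1] [50.2 50.2] 78.7 2379
top lip 0.59 [163.7, 143.4, 213.7, 200.4] [189.1 172. ] [51.1 44.6] 84.5 2187
top lip 0.27 [249.1, 194.6, 271.1, 255.0] [259.8 223.9] [65.5 13.6] 71.6 669
top lip 0.18 [303.3, 158.6, 364.7, 222.9] [332.9 191.3] [52.6 49.4] 72.1 2460
top torch 0.67 [260.8, 108.4, 282.7, 135.4] [272.5 120.5] [27. 19.] 90.0 446
top scraper 0.97 [344.0, 242.3, 373.7, 30
[... 1880 characters left out ...]
 211.7] [286.1 184.8] [15.  63.5] 35.5 728
scene glue 0.66 [166.7, 206.9, 198.0, 248.3] [181.2 226.1] [41.9 24.7] 67.4 836
scene tape 0.64 [372.3, 328.8, 397.9, 368.6] [383.6 348.6] [23.2 39.2] 5.0 838
{'clock': 1.0, 'joint_pos': array([-1.188 ,  0.2406,  0.005 ,  1.3352,  0.    ,  1.5708]), 'joint_vel': array([-0.001 , -0.0003, -0.0003,  0.0027, -0.0002,  0.0005]), 'tau': array([  0.    , -37.2214,  25.2698,   0.0012,   0.0001,   0.    ]), 'eef_pos': array([ 0.1867, -0.4638,  0.2313]), 'tool_rot': array([ 0.9817,  0.1902,  0.    , -0.    ]), 'ft_force': array([-0.7307, -0.8785, -0.2896]), 'ft_torque': array([-0.0161, -0.0029,  0.0191]), 'grasp_force': 0.0, 'grip_width': 0.08585552459207434}
```

Run:
```python
import cv2
a=cv2.imread('pics/top0.png')[70:320,80:440];cv2.imwrite('pics/top0c.png',cv2.resize(a,None,fx=2.2,fy=2.2,interpolation=cv2.INTER_CUBIC))
b=cv2.imread('pics/scene0.png');cv2.imwrite('pics/scene0c.png',cv2.resize(b,None,fx=1.5,fy=1.5,interpolation=cv2.INTER_CUBIC))
```

```text
(no output)
```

View pics/top0c.png

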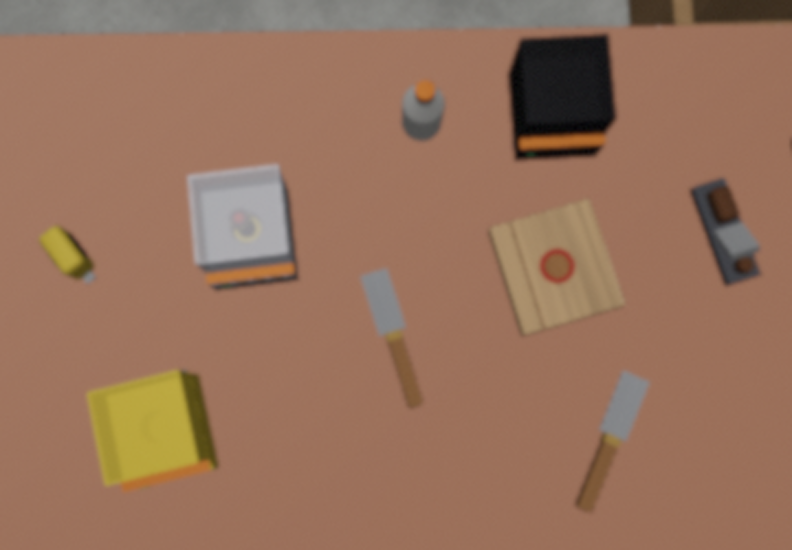

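View pics/scene0c.png

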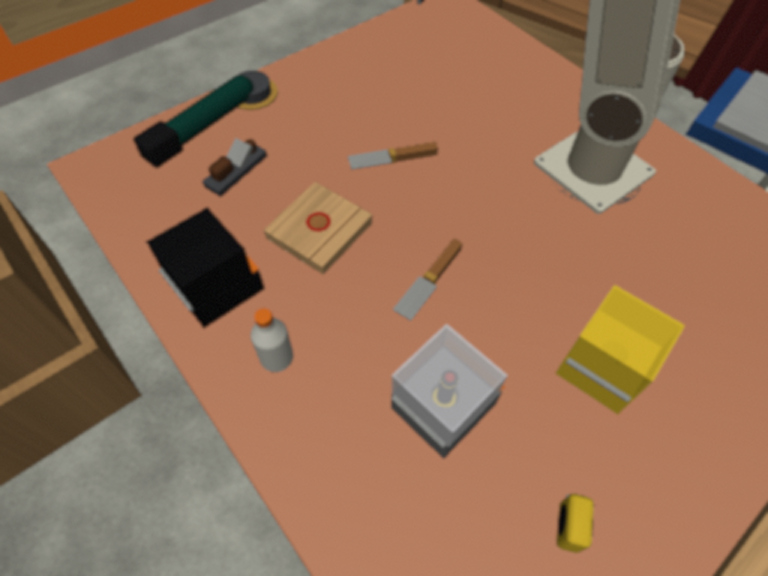

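The top view shows the clear dock at about (189,172), with its orange lip facing the robot. The meant knife is the left one at about (257,222), and the ring is at about (333,191). The black and yellow docks and the right-hand knife are decoys. Next I fit the poses.

```bash
cat > fit.py <<'E'
from h import *
from scipy.optimize import minimize
def mask(p,boxes,pose,s=8):
    x,y,a=pose; c,sn=np.cos(a),np.sin(a); m=np.zeros((384,512),np.uint8)
    for b in boxes:
        P=[proj(p,(x+c*X-sn*Y,y+sn*X+c*Y,Z)) for X in b[0] for Y in b[1] for Z in b[2]]
        h=cv2.convexHull(np.array(P,np.float32))
        cv2.fillConvexPoly(m,np.round(h*256).astype(np.int32),255,cv2.LINE_AA,8)
    return m/255.
def fit(items,boxes,p0):
    def cost(q):
        s=0
        for p,reg in items:
            m=mask(p,boxes,(q[0],q[1],q[2])); s+=1-np.minimum(m,reg).sum()/np.maximum(m,reg).sum()
        return s
    r=minimize(cost,p0,method='Nelder-Mead',options=dict(initial_simplex=np.array([p0]+[np.array(p0)+d for d in np.diag([.015,.015,.15])]),xatol=1e-5,fatol=1e-5))
    return r.x,r.fun
def near(q,p,uv):
    c=[d for d in silhouettes(q,p) if np.hypot((d['bbox'][0]+d['bbox'][2])/2-uv[0],(d['bbox'][1]+d['bbox'][3])/2-uv[1])<15]
    return c[0]['region'].astype(float) if c else None
KN=[((-.11,0),(-.011,.011),(0,.024)),((0,.09),(-.02,.02),(.0105,.0135))]
E
python3 - <<'E'
from fit import *
np.set_printoptions(precision=4,suppress=True)
t,s=camera('top'),camera('scene')
HB=[((-.06,.06),(-.06,.06),(.066,.141)),((-.074,-.06),(-.06,.06),(.066,.069))]
DB=[((-.06,.06),(-.06,.06),(0,.065)),((-.074,-.06),(-.06,.06),(.04,.055))]
uh,us=near('hood',t,(190,172)),near('hood',s,(298,258))
x0=unproj(t,(190,172),.1)
for it in ([(t,uh)],[(s,us)],[(t,uh),(s,us)]): print('hood',fit(it,HB,[x0[0],x0[1],.05]))
# orange lip colour
hsv=cv2.cvtColor(t['image'],cv2.COLOR_RGB2HSV); m=np.zeros((384,512),np.uint8); w=np.s_[185:205,165:225]
m[w]=((hsv[w][:,:,0]>8)&(hsv[w][:,:,0]<20)&(hsv[w][:,:,1]>170))
ys,xs=np.nonzero(m);print('lip px',len(xs),cv2.minAreaRect(np.c_[xs,ys].astype(np.float32)))
A=[unproj(t,q,.069) for q in cv2.boxPoints(cv2.minAreaRect(np.c_[xs,ys].astype(np.float32)))];print(np.array(A))
# knife
k1=near('scraper',t,(260,224)); k2=near('scraper',s,(286,185)); print(k1 is None,k2 is None)
tip,end=unproj(t,(250.5,194),.012),unproj(t,(268,254),.012);d=tip-end;print('knife rough',tip,end,np.linalg.norm(d),np.arctan2(d[1],d[0]))
r=(tip+end)/2+d/np.linalg.norm(d)*.01
its=[(p,k) for p,k in((t,k1),(s,k2)) if k is not None]
for it in [[i] for i in its]+[its]: print('knife',fit(it,KN,[r[0],r[1],np.arctan2(d[1],d[0])]))
for p,w,n in((t,np.s_[175:210,315:352],'t'),(s,np.s_[138:158,200:225],'s')):
    I=p['image'].astype(int); m=np.zeros((384,512),np.uint8); R=I[w]; m[w]=(R[:,:,0]>R[:,:,1]*1.9)
    ys,xs=np.nonzero(m); c=((xs.min()+xs.max())/2,(ys.min()+ys.max())/2); print('ring',n,len(xs),c,(xs.mean(),ys.mean()),unproj(p,c,.03),unproj(p,(xs.mean(),ys.mean()),.03))
E
```

```text
hood (array([0.6369, 0.211 , 0.1166]), np.float64(0.04343249594855836))
hood (array([0.6399, 0.2105, 0.1294]), np.float64(0.039582838778493))
hood (array([0.6387, 0.211 , 0.1228]), np.float64(0.09685006712333566))
lip px 52 ((194.03070068359375, 193.76107788085938), (1.4020949602127075, 36.33762741088867), 83.2901611328125)
[[0.5668 0.2573 0.069 ]
 [0.5784 0.1481 0.069 ]
 [0.5741 0.1476 0.069 ]
 [0.5625 0.2567 0.069 ]]
False False
knife rough [0.5757 0.0324 0.012 ] [ 0.3881 -0.0195  0.012 ] 0.19463894097981774 0.27006472418531946
knife (array([0.4932, 0.0089, 0.2865]), np.float64(0.281788804672235))
knife (array([0.4911, 0.0081, 0.3056]), np.float64(0.17222661723076327))
knife (array([0.4897, 0.0076, 0.3   ]), np.float64(0.4559243767460981))
ring t 60 (np.float64(333.0), np.float64(190.5)) (np.float64(332.71666666666664), np.float64(190.4)) [ 0.5807 -0.2244  0.03  ] [ 0.5811 -0.2236  0.03  ]
ring s 77 (np.float64(211.5), np.float64(147.5)) (np.float64(211.67532467532467), np.float64(147.3896103896104)) [ 0.5843 -0.2263  0.03  ] [ 0.5837 -0.2263  0.03  ]
```

>>> drive_tool:
  increments:
    - [[16.6,28.8,0],[0,0,-0.7],1]
    - [[16.6,28.8,0],[0,0,-0.7],1]
    - [[16.6,28.8,0],[0,0,-0.7],1]
    - [[16.6,28.8,0],[0,0,-0.7],1]
    - [[16.6,28.8,0],[0,0,-0.7],1]
    - [[16.6,28.8,0],[0,0,-0.7],1]
    - [[16.6,28.8,0],[0,0,-0.7],1]
    - [[16.6,28.8,0],[0,0,-0.7],1]

```text
clock: 1.97
eef_pos: [0.3201, -0.232, 0.2315]
tool_rot: [0.99, 0.142, 0.0, 0.0]
ft_force: [0.3, -0.1, 0.3]
grip_width: 0.0855
grasp_force: 0.0
```

>>> drive_tool:
  increments:
    - [[16.6,28.8,0],[0,0,0],1]
    - [[16.6,28.8,0],[0,0,0],1]
    - [[16.6,28.8,0],[0,0,0],1]
    - [[16.6,28.8,0],[0,0,0],1]
    - [[16.6,28.8,0],[0,0,0],1]
    - [[16.6,28.8,0],[0,0,0],1]
    - [[16.6,28.8,0],[0,0,0],1]
    - [[16.6,28.8,0],[0,0,0],1]

```text
clock: 2.63
eef_pos: [0.453, -0.0013, 0.2315]
tool_rot: [0.99, 0.142, 0.0, 0.0]
ft_force: [1.7, -0.7, -0.7]
grip_width: 0.0854
grasp_force: 0.0
```

>>> drive_tool:
  increments:
    - [[0,-1.5,-38],[0,0,0],1]
    - [[0,0,-38],[0,0,0],1]
    - [[0,0,-38],[0,0,0],1]
    - [[0,0,-38],[0,0,0],1]
    - [[0,0,-38],[0,0,0],1]
    - [[0,0,-23],[0,0,0],1]
    - [[0,0,-13],[0,0,0],1]
    - [[0,0,0],[0,0,0],1]

```text
clock: 3.3
eef_pos: [0.4494, -0.0045, 0.0023]
tool_rot: [0.99, 0.142, -0.003, -0.001]
ft_force: [-0.9, -0.4, -0.0]
grip_width: 0.0852
grasp_force: 0.0
```

>>> drive_tool:
  increments:
    - [[0,0,0],[0,0,0],0]
    - [[0,0,0],[0,0,0],0]
    - [[0,0,0],[0,0,0],0]
    - [[0,0,0],[0,0,0],0]
    - [[0,0,0],[0,0,0],0]
    - [[0,0,0],[0,0,0],0]
    - [[0,0,0],[0,0,0],0]
    - [[0,0,0],[0,0,0],0]

```text
clock: 3.97
eef_pos: [0.4535, -0.0045, 0.0066]
tool_rot: [0.99, 0.142, 0.001, 0.0]
ft_force: [-0.8, -0.3, 5.8]
grip_width: 0.0206
grasp_force: 59.7
```

>>> drive_tool:
  increments:
    - [[0,0,15],[0,0,0],0]
    - [[0,0,30],[0,0,0],0]
    - [[0,0,30],[0,0,0],0]
    - [[-8,15,20],[0,0,-3],0]
    - [[-15,35,0],[0,0,-3.4],0]
    - [[-15,35,0],[0,0,-3],0]
    - [[0,35,0],[0,0,0],0]
    - [[0,0,0],[0,0,0],0]

```text
clock: 4.63
eef_pos: [0.4204, 0.0807, 0.1007]
tool_rot: [0.996, 0.084, -0.001, -0.016]
ft_force: [1.0, -1.2, -0.4]
grip_width: 0.0205
grasp_force: 59.0
```

Run:
```python
from fit import *
np.set_printoptions(precision=4,suppress=True)
t,s=camera('top'),camera('scene'); o=get_obs(); print(o['eef_pos'],o['tool_rot'],o['ft_force'])
save(t,'t1.png');save(s,'s1.png')
a=cv2.resize(t['image'][140:300,150:310],(480,480),interpolation=2);b=cv2.resize(s['image'][120:320,220:420],(480,480),interpolation=2)
cv2.imwrite('pics/c1.png',cv2.resize(np.hstack([a,b])[:,:,::-1],(800,400)))
for n,p in(('t',t),('s',s)):
    for d in silhouettes('scraper',p): print(n,d['conf'],d['bbox'],d['region'].sum())
```

```text
[0.4206 0.0789 0.1004] [ 0.9965  0.0826 -0.001  -0.0145] [-0.3057  0.1571 -1.3978]
t 0.86 [343.0, 242.5, 375.9, 301.9] 753
t 0.72 [219.4, 197.9, 235.6, 213.5] 219
t 0.26 [164.8, 147.7, 217.8, 204.6] 2399
s 0.94 [235.8, 95.0, 292.2, 111.9] 525
s 0.69 [293.8, 165.0, 327.5, 210.8] 624
```

View pics/c1.png

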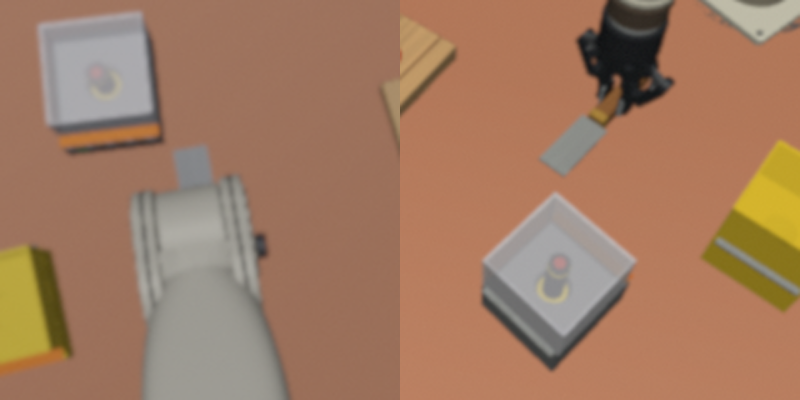

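```bash
cat >> h.py <<'E'
from scipy.optimize import least_squares
def tri(pairs): return least_squares(lambda X:np.concatenate([proj(p,X)-uv for p,uv in pairs]),[.5,.1,.1]).x
def corners(t,wt):
    pass
E
python3 - <<'E'
from h import *
np.set_printoptions(precision=4,suppress=True)
t,s=camera('top'),camera('scene'); o=get_obs(); print(o['eef_pos'],o['tool_rot'],o['ft_force'])
q=o['tool_rot'];from scipy.spatial.transform import Rotation as Ro; print(Ro.from_quat(q).as_matrix())
print('tip mid',tri([(t,(226.2,199.2)),(s,(295.8,203))]))
print('L',tri([(t,(219.6,200)),(s,(301.5,207.5))]),'R',tri([(t,(232.8,198.4)),(s,(290,198.5))]))
# exact: predicted for lateral offset dy & length L: tip= tcp + R(x*L + ...)
E
```

```text
[0.4202 0.0781 0.1   ] [ 0.9965  0.0818 -0.0016 -0.0146] [ 0.6031  0.1991 -1.2252]
[[ 0.9866  0.163  -0.0056]
 [ 0.1631 -0.9862  0.0289]
 [-0.0009 -0.0294 -0.9996]]
tip mid [0.5486 0.1019 0.1042]
L [0.5465 0.1209 0.1054] R [0.5508 0.0826 0.103 ]
```

Run:
```python
from fit import *
np.set_printoptions(precision=4,suppress=True)
t,s=camera('top'),camera('scene')
HB=[((-.06,.06),(-.06,.06),(.0,.141)),((-.074,-.06),(-.06,.06),(.04,.069))]
a,b=near('dock',t,(150,265)),near('dock',s,(415,232)); it=[(p,m) for p,m in((t,a),(s,b)) if m is not None]; print(len(it))
print(fit(it,HB,[.37,.3,.15]))
```

```text
2
(array([0.3641, 0.3279, 0.2294]), np.float64(0.12418956771132328))
```

>>> drive_tool:
  increments:
    - [[-2,20,0],[-0.8,0,-1],0]
    - [[-2,21,0],[-0.8,0,-1],0]
    - [[-2,21,-10],[0,0,-0.5],0]
    - [[-2,21,-14],[0,0,0],0]
    - [[-1,20,-20],[0,0,0],0]
    - [[0,0,0],[0,0,0],0]
    - [[0,0,0],[0,0,0],0]

```text
clock: 5.72
eef_pos: [0.4233, 0.1096, 0.0557]
tool_rot: [0.994, 0.106, -0.007, -0.03]
ft_force: [1.3, 0.3, -1.3]
grip_width: 0.0209
grasp_force: 59.0
```

Run:
```python
from h import *
from scipy.spatial.transform import Rotation as Ro
np.set_printoptions(precision=4,suppress=True)
t,s=camera('top'),camera('scene'); o=get_obs(); print(o['eef_pos'],o['ft_force'],o['joint_pos']);R=Ro.from_quat(o['tool_rot']).as_matrix();print(R)
T=o['eef_pos']+R@[.1305,-.0027,-.0042]; print('pred tip',T,proj(t,T),proj(s,T))
a=cv2.resize(t['image'][140:220,150:250],(500,400),interpolation=2);b=cv2.resize(s['image'][200:300,260:335],(300,400),interpolation=2)
cv2.imwrite('pics/c2.png',np.hstack([a,b])[:,:,::-1])
```

```text
[0.4247 0.1096 0.057 ] [ 0.4073 -0.0932 -1.3304] [ 0.2103  0.2894 -0.431   0.8553  0.0611  3.1406]
[[ 0.9777  0.209  -0.0175]
 [ 0.2097 -0.976   0.0587]
 [-0.0048 -0.0611 -0.9981]]
pred tip [0.5518 0.1394 0.0607] [215.1139 199.9524] [303.1623 222.5154]
```

View pics/c2.png

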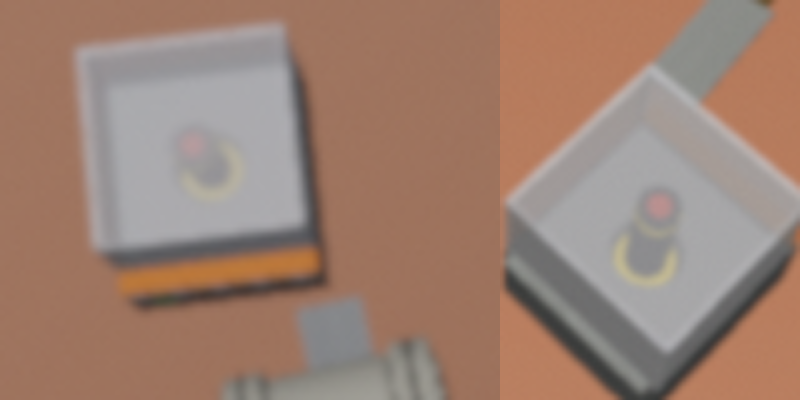

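Joint 6 is at its limit (3.14), which stopped the turn. I'll lay the knife down, turn the gripper half a revolution and regrasp.

>>> drive_tool:
  increments:
    - [[-5,-10,0],[0,0,3],0]
    - [[-5,-10,0],[-1.7,-0.5,2],0]
    - [[-5,-10,-5],[-1.7,-0.5,0],0]
    - [[-5,-10,-20],[0,0,0],0]
    - [[0,0,0],[0,0,0],0]
    - [[0,0,0],[0,0,0],0]

```text
clock: 6.32
eef_pos: [0.4038, 0.0693, 0.0318]
tool_rot: [0.989, 0.148, -0.003, 0.0]
ft_force: [-0.2, 0.9, -1.2]
grip_width: 0.0204
grasp_force: 59.1
```

>>> drive_tool:
  increments:
    - [[0,0,-13],[0,0,0],0]
    - [[0,0,-10],[0,0,0],0]
    - [[0,0,-2],[0,0,0],0]
    - [[0,0,0],[0,0,0],0]
    - [[0,0,0],[0,0,0],1]
    - [[0,0,0],[0,0,0],1]
    - [[0,0,0],[0,0,0],1]
    - [[0,0,0],[0,0,0],1]

```text
clock: 6.98
eef_pos: [0.4049, 0.0698, 0.0069]
tool_rot: [0.989, 0.149, -0.002, 0.001]
ft_force: [0.1, 0.4, 0.4]
grip_width: 0.0687
grasp_force: 0.0
```

>>> drive_tool:
  increments:
    - [[0,0,0],[0,0,0],1]
    - [[0,0,35],[0,0,0],1]
    - [[0,0,40],[0,0,0],1]
    - [[0,0,20],[0,0,7],1]
    - [[0,0,0],[0,0,7],1]
    - [[0,0,0],[0,0,7],1]
    - [[0,0,0],[0,0,7],1]
    - [[0,0,0],[0,0,7],1]

```text
clock: 7.65
eef_pos: [0.4044, 0.0697, 0.1017]
tool_rot: [0.897, 0.442, -0.002, 0.001]
ft_force: [0.5, 0.6, 0.6]
grip_width: 0.0852
grasp_force: 0.0
```

>>> drive_tool:
  increments:
    - [[0,0,0],[0,0,7],1]
    - [[0,0,0],[0,0,7],1]
    - [[0,0,0],[0,0,7],1]
    - [[0,0,0],[0,0,7],1]
    - [[0,0,0],[0,0,7],1]
    - [[0,0,0],[0,0,7],1]
    - [[0,0,0],[0,0,7],1]
    - [[0,0,0],[0,0,7],1]

```text
clock: 8.32
eef_pos: [0.4042, 0.0697, 0.1014]
tool_rot: [0.585, 0.811, -0.001, 0.002]
ft_force: [-0.5, -0.2, 1.1]
grip_width: 0.0854
grasp_force: 0.0
```

>>> drive_tool:
  increments:
    - [[0,0,0],[0,0,7],1]
    - [[0,0,0],[0,0,7],1]
    - [[0,0,0],[0,0,7],1]
    - [[0,0,0],[0,0,7],1]
    - [[0,0,0],[0,0,7],1]
    - [[0,0,0],[0,0,7],1]
    - [[0,0,0],[0,0,7],1]
    - [[0,0,0],[0,0,7],1]

```text
clock: 8.98
eef_pos: [0.4042, 0.0697, 0.1014]
tool_rot: [0.135, 0.991, -0.0, 0.003]
ft_force: [-0.2, 0.2, -0.2]
grip_width: 0.0853
grasp_force: 0.0
```

>>> drive_tool:
  increments:
    - [[0,0,0],[0,0,7],1]
    - [[0,0,0],[0,0,7],1]
    - [[0,0,0],[0,0,7],1]
    - [[0,0,0],[0,0,7],1]
    - [[0,0,0],[0,0,5],1]
    - [[0,0,0],[0,0,0],1]

```text
clock: 9.48
eef_pos: [0.4042, 0.0696, 0.1014]
tool_rot: [-0.149, 0.989, 0.001, 0.003]
ft_force: [-0.6, 0.3, 0.2]
grip_width: 0.0854
grasp_force: 0.0
```

Run:
```python
from fit import *
from scipy.spatial.transform import Rotation as Ro
np.set_printoptions(precision=4,suppress=True)
t,s=camera('top'),camera('scene'); o=get_obs(); print(o['clock'],o['eef_pos'],o['joint_pos']);print(Ro.from_quat(o['tool_rot']).as_matrix())
for n,p in(('t',t),('s',s)):
    for d in silhouettes('scraper',p): print(n,d['conf'],d['bbox'],d['region'].sum())
b=s['image'][130:230,240:365];T=t['image'][180:260,200:300]
cv2.imwrite('pics/c3.png',np.hstack([cv2.resize(b,(500,400),interpolation=2),cv2.resize(T,(300,400))])[:,:,::-1])
```

```text
9.5833 [0.4042 0.0697 0.1014] [ 0.1699  0.1722 -0.4463  0.947   0.0011 -0.1261]
[[-0.9565 -0.2917  0.005 ]
 [-0.2917  0.9565  0.002 ]
 [-0.0054  0.0004 -1.    ]]
t 0.84 [343.8, 241.7, 374.2, 302.5] 695
t 0.68 [221.9, 206.1, 235.2, 221.4] 165
s 0.62 [233.5, 96.3, 291.0, 112.2] 559
s 0.56 [294.9, 167.8, 338.4, 223.5] 766
```

View pics/c3.png

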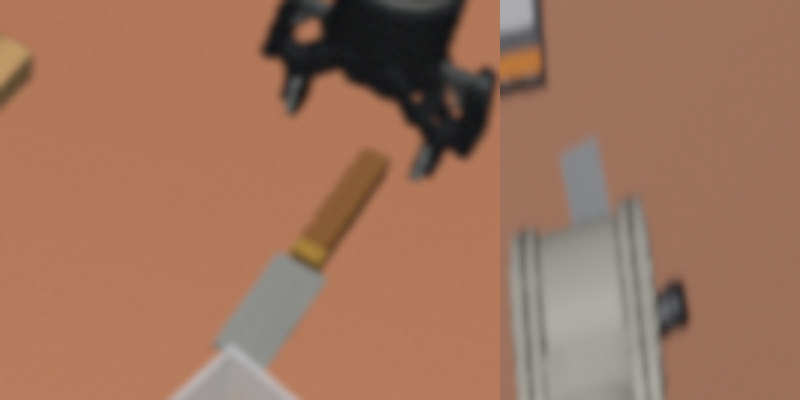

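>>> drive_tool:
  increments:
    - [[0,0,-25],[0,0.3,0],1]
    - [[0,0,-30],[0,0,0],1]
    - [[0,0,-25],[0,0,0],1]
    - [[0,0,-13.5],[0,0,0],1]
    - [[0,0,0],[0,0,0],1]
    - [[0,0,0],[0,0,0],0]
    - [[0,0,0],[0,0,0],0]
    - [[0,0,0],[0,0,0],0]

```text
clock: 10.35
eef_pos: [0.4057, 0.0699, 0.0091]
tool_rot: [-0.148, 0.989, 0.001, 0.001]
ft_force: [0.1, 0.1, 0.5]
grip_width: 0.0513
grasp_force: 0.0
```

>>> drive_tool:
  increments:
    - [[0,0,0],[0,0,0],0]
    - [[0,0,0],[0,0,0],0]
    - [[0,0,0],[0,0,0],0]
    - [[0,0,15],[0,0,0],0]
    - [[0,0,30],[0,0,0],0]
    - [[-3,10,30],[0,0,-3],0]
    - [[-3,20,0],[0,0,-3.5],0]
    - [[0,20,0],[0,0,-3.5],0]

```text
clock: 11.02
eef_pos: [0.3996, 0.1203, 0.0851]
tool_rot: [-0.059, 0.998, 0.002, 0.002]
ft_force: [0.1, -0.2, -1.7]
grip_width: 0.0207
grasp_force: 59.0
```

>>> drive_tool:
  increments:
    - [[0,20,0],[0,0,0],0]
    - [[0,20,0],[0,0,0],0]
    - [[0,15,0],[0,0,0],0]
    - [[0,0,0],[0,0,0],0]
    - [[0,0,0],[0,0,0],0]

```text
clock: 11.43
eef_pos: [0.3981, 0.175, 0.0829]
tool_rot: [-0.063, 0.998, 0.001, 0.0]
ft_force: [-0.9, 0.2, -0.9]
grip_width: 0.0206
grasp_force: 59.0
```

Run:
```python
from fit import *
from scipy.spatial.transform import Rotation as Ro
np.set_printoptions(precision=4,suppress=True)
t,s=camera('top'),camera('scene'); o=get_obs(); print(o['clock'],o['eef_pos'],o['joint_pos'],o['ft_force'],o['grip_width']);R=Ro.from_quat(o['tool_rot']).as_matrix();print(R)
T=o['eef_pos']+R@[-.1305,.0027,-.0042]; print('pred tip',T,proj(t,T),proj(s,T))
b=s['image'][180:260,260:360];T=t['image'][180:220,180:230]
cv2.imwrite('pics/c4.png',np.hstack([cv2.resize(b,(400,320),interpolation=2),cv2.resize(T,(400,320),interpolation=2)])[:,:,::-1])
```

```text
11.5333 [0.3979 0.174  0.0828] [ 0.4113  0.2432 -0.411   0.9165  0.0013  0.2879] [ 0.1172  0.4848 -0.9567] 0.02061191422962448
[[-0.9924 -0.1231 -0.0004]
 [-0.1231  0.9924  0.0012]
 [ 0.0003  0.0013 -1.    ]]
pred tip [0.5271 0.1927 0.0869] [196.3249 207.3104] [326.6358 227.2758]
```

View pics/c4.png

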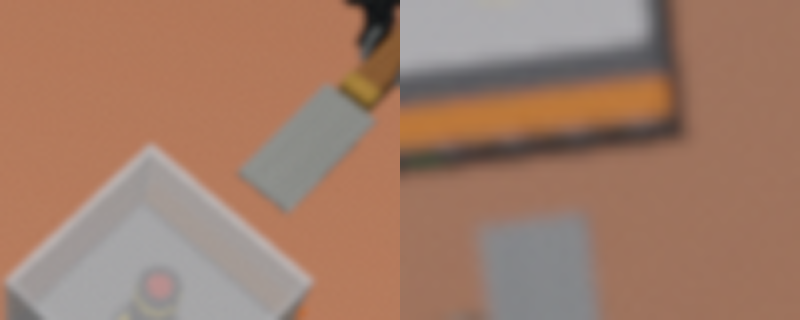

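>>> drive_tool:
  increments:
    - [[0,0,-13],[0,0,0],0]
    - [[0,0,-13],[0,0,0],0]
    - [[12,1.5,0],[0,0,0],0]
    - [[12,1.4,0],[0,0,0],0]
    - [[7,0.8,0],[0,0,0],0]
    - [[5,0.6,0],[0,0,0],0]
    - [[4,0.5,0],[0,0,0],0]
    - [[0,0,0],[0,0,0],0]

```text
clock: 12.2
eef_pos: [0.4391, 0.1792, 0.057]
tool_rot: [-0.061, 0.998, 0.001, 0.0]
ft_force: [-0.3, 1.1, -1.4]
grip_width: 0.0203
grasp_force: 59.0
```

>>> drive_tool:
  increments:
    - [[3,0.4,0],[0,0,0],0]
    - [[3,0.4,0],[0,0,0],0]
    - [[2,0.2,0],[0,0,0],0]
    - [[0,0,0],[0,0,0],0]

```text
clock: 12.53
eef_pos: [0.4465, 0.1806, 0.0569]
tool_rot: [-0.062, 0.998, 0.001, 0.0]
ft_force: [0.3, 0.5, -1.0]
grip_width: 0.0203
grasp_force: 59.0
```

>>> drive_tool:
  increments:
    - [[0,0,4],[0,0,0],0]
    - [[0,0,4],[0,0,0],0]
    - [[0,0,4],[0,0,0],0]
    - [[0,0,4],[0,0,0],0]
    - [[0,0,2],[0,0,0],0]
    - [[0,0,0],[0,0,0],0]

```text
clock: 13.03
eef_pos: [0.4465, 0.1806, 0.0755]
tool_rot: [-0.062, 0.998, 0.001, 0.001]
ft_force: [0.1, -0.0, -1.5]
grip_width: 0.0206
grasp_force: 58.9
```

```bash
cat > look.py <<'E'
from h import *; import sys
from scipy.spatial.transform import Rotation as Ro
np.set_printoptions(precision=4,suppress=True)
t,s=camera('top'),camera('scene'); o=get_obs(); print(o['clock'],o['eef_pos'],o['ft_force'],o['ft_torque'],o['joint_pos'],o['grip_width'])
b=s['image'][150:310,240:360];T=t['image'][100:220,150:250]
cv2.imwrite('pics/'+sys.argv[1],np.hstack([cv2.resize(b,(300,400),interpolation=2),cv2.resize(T,(333,400),interpolation=2)])[:,:,::-1])
E
python3 look.py c5.png
```

```text
13.1333 [0.4465 0.1806 0.0751] [-0.0737 -0.5694 -1.9523] [-0.071   0.0259 -0.0054] [ 0.3832  0.3342 -0.3038  0.9312  0.0018  0.2594] 0.020212207295150306
```

View pics/c5.png

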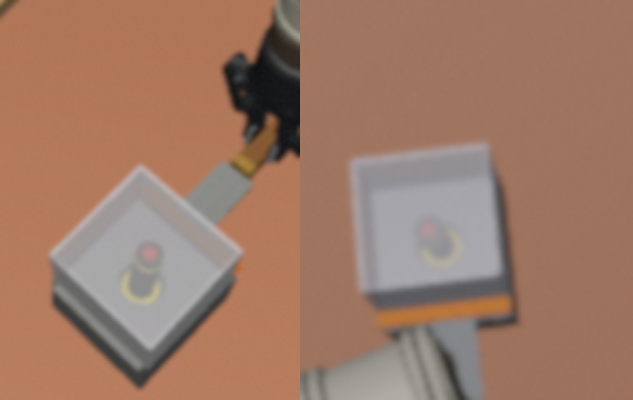

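>>> drive_tool:
  increments:
    - [[4.5,0.5,3],[0,0,0],0]
    - [[4.5,0.6,3],[0,0,0],0]
    - [[4.5,0.5,2],[0,0,0],0]
    - [[4.5,0.6,2],[0,0,0],0]
    - [[0,0,5],[0,0,0],0]
    - [[0,0,5],[0,0,0],0]
    - [[0,0,0],[0,0,0],0]

```text
clock: 13.72
eef_pos: [0.4654, 0.1829, 0.0961]
tool_rot: [-0.062, 0.998, 0.001, 0.001]
ft_force: [-0.2, 0.6, -2.0]
grip_width: 0.0203
grasp_force: 58.9
```

```bash
cat > ang.py <<'E'
from h import *
np.set_printoptions(precision=3,suppress=True)
from scipy.optimize import minimize_scalar
u=np.array([.9928,.1197,0]);v=np.array([-.1197,.9928,0]);H=np.array([.6385,.211,.066])+.06*u;z=np.array([0,0,1.])
def hoodmask(p,th):
    ex=u*np.cos(th)-z*np.sin(th); ez=u*np.sin(th)+z*np.cos(th); m=np.zeros((384,512),np.uint8)
    for b in [((-.12,0),(0,.075)),((-.134,-.12),(0,.003))]:
        P=[proj(p,H+X*ex+Y*v+Z*ez) for X in b[0] for Y in(-.06,.06) for Z in b[1]]
        cv2.fillConvexPoly(m,np.round(cv2.convexHull(np.array(P,np.float32))*256).astype(np.int32),1,8,8)
    return m
o=get_obs(); print(o['clock'],o['eef_pos'],o['ft_force'],o['grip_width'])
for n in('scene','top'):
    p=camera(n)
    for d in silhouettes('hood',p):
        r=d['region']
        sc=[((lambda m:(m*r).sum()/np.maximum(m,r).sum())(hoodmask(p,th)),th) for th in np.arange(0,1.8,.03)]
        b=max(sc)
        if b[0]>.4: print(n,round(d['conf'],2),np.array(b))
E
python3 ang.py
```

```text
13.7167 [0.465 0.183 0.096] [-0.173  0.563 -1.981] 0.020282476712753246
scene 0.92 [0.968 0.3  ]
top 0.62 [0.926 0.24 ]
```

>>> drive_tool:
  increments:
    - [[3,0.4,6],[0,0,0],0]
    - [[3,0.4,6],[0,0,0],0]
    - [[4,0.5,6],[0,0,0],0]
    - [[4,0.5,6],[0,0,0],0]
    - [[4,0.5,6],[0,0,0],0]
    - [[2,0.2,6],[0,0,0],0]
    - [[2,0.2,4],[0,0,0],0]
    - [[0,0,0],[0,0,0],0]

```text
clock: 14.58
eef_pos: [0.488, 0.1857, 0.1361]
tool_rot: [-0.062, 0.998, 0.001, 0.002]
ft_force: [-0.1, 0.4, -2.4]
grip_width: 0.0208
grasp_force: 58.9
```

```bash
python3 ang.py
```

```text
14.5833 [0.488 0.186 0.136] [-0.149  0.44  -2.362] 0.02077650348115562
scene 0.85 [0.975 0.66 ]
top 0.74 [0.855 0.66 ]
```

>>> drive_tool:
  increments:
    - [[6,0.7,5],[0,0,0],0]
    - [[6,0.7,5],[0,0,0],0]
    - [[7,0.9,5],[0,0,0],0]
    - [[8,1.0,4],[0,0,0],0]
    - [[8,1.0,4],[0,0,0],0]
    - [[8,1.0,4],[0,0,0],0]
    - [[8,1.0,3],[0,0,0],0]
    - [[0,0,0],[0,0,0],0]

```text
clock: 15.45
eef_pos: [0.5398, 0.1921, 0.1658]
tool_rot: [-0.062, 0.998, 0.001, 0.002]
ft_force: [1.1, -0.6, -1.2]
grip_width: 0.0203
grasp_force: 58.9
```

```bash
python3 ang.py
```

```text
15.45 [0.54  0.192 0.166] [ 1.113 -0.596 -1.216] 0.02033453014750125
scene 0.71 [0.963 1.11 ]
top 0.58 [0.656 1.11 ]
```

>>> drive_tool:
  increments:
    - [[12,1.5,0],[0,0,0],0]
    - [[12,1.5,0],[0,0,0],0]
    - [[12,1.5,0],[0,0,0],0]
    - [[12,1.5,0],[0,0,0],0]
    - [[12,1.5,0],[0,0,0],0]
    - [[10,1.2,0],[0,0,0],0]
    - [[10,1.2,0],[0,0,0],0]
    - [[10,1.2,0],[0,0,0],0]

```text
clock: 16.32
eef_pos: [0.626, 0.2026, 0.1637]
tool_rot: [-0.062, 0.998, 0.001, -0.002]
ft_force: [-2.1, -0.1, -1.8]
grip_width: 0.0206
grasp_force: 58.9
```

```bash
python3 ang.py
```

```text
16.3167 [0.626 0.203 0.164] [-2.09  -0.138 -1.799] 0.0206046199288209
scene 0.96 [0.939 1.44 ]
```

>>> drive_tool:
  increments:
    - [[8,1,0],[0,0,0],0]
    - [[8,1,0],[0,0,0],0]
    - [[6,0.7,0],[0,0,0],0]
    - [[0,0,0],[0,0,0],0]

```text
clock: 16.85
eef_pos: [0.6498, 0.2056, 0.165]
tool_rot: [-0.062, 0.998, 0.001, 0.001]
ft_force: [0.6, 0.6, -0.6]
grip_width: 0.0206
grasp_force: 59.0
```

```bash
python3 ang.py
```

```text
16.85 [0.65  0.206 0.165] [ 0.638  0.607 -0.573] 0.02063977244734081
scene 0.72 [0.936 1.68 ]
```

>>> drive_tool:
  increments:
    - [[-15,-1.8,0],[0,0,0],0]
    - [[-30,-3.7,0],[0,0,0],0]
    - [[-32,-3.9,0],[0,0,0],0]
    - [[-32,-3.9,0],[0,0,0],0]
    - [[-32,-3.9,0],[0,0,0],0]
    - [[-25,-15,0],[0,0,0],0]
    - [[-20,-25,-10],[0,0,0],0]
    - [[-15,-25,-25],[0,0,0],0]

```text
clock: 17.72
eef_pos: [0.4488, 0.1239, 0.133]
tool_rot: [-0.063, 0.998, 0.002, 0.004]
ft_force: [1.0, 0.6, -1.6]
grip_width: 0.0201
grasp_force: 59.1
```

>>> drive_tool:
  increments:
    - [[-10,-25,-30],[0,0,0],0]
    - [[0,-20,-30],[0,0,0],0]
    - [[0,0,-30],[0,0,0],0]
    - [[0,0,-15],[0,0,0],0]
    - [[0,0,-8],[0,0,0],0]
    - [[0,0,0],[0,0,0],0]

```text
clock: 18.22
eef_pos: [0.4369, 0.078, 0.0157]
tool_rot: [-0.062, 0.998, 0.001, -0.001]
ft_force: [-0.1, 0.4, -1.3]
grip_width: 0.0205
grasp_force: 59.1
```

>>> drive_tool:
  increments:
    - [[0,0,-4],[0,0,0],0]
    - [[0,0,-3],[0,0,0],0]
    - [[0,0,0],[0,0,0],0]
    - [[0,0,0],[0,0,0],0]

```text
clock: 18.55
eef_pos: [0.4391, 0.0786, 0.0106]
tool_rot: [-0.062, 0.998, 0.001, 0.001]
ft_force: [0.5, -0.8, -1.1]
grip_width: 0.0205
grasp_force: 59.1
```

>>> drive_tool:
  increments:
    - [[0,0,-2],[0,0,0],0]
    - [[0,0,-1],[0,0,0],0]
    - [[0,0,0],[0,0,0],0]

```text
clock: 18.8
eef_pos: [0.4393, 0.0786, 0.0089]
tool_rot: [-0.062, 0.998, 0.001, 0.001]
ft_force: [-3.9, -0.4, 14.4]
grip_width: 0.0202
grasp_force: 61.2
```

>>> drive_tool:
  increments:
    - [[0,0,1],[0,0,0],0.4]
    - [[0,0,0],[0,0,0],1]
    - [[0,0,0],[0,0,0],1]
    - [[0,0,0],[0,0,0],1]
    - [[0,0,0],[0,0,0],1]
    - [[0,0,30],[0,0,0],1]
    - [[0,0,40],[0,0,0],1]
    - [[0,0,40],[0,0,0],1]

```text
clock: 19.47
eef_pos: [0.4367, 0.078, 0.1179]
tool_rot: [-0.062, 0.998, 0.001, -0.002]
ft_force: [1.2, 0.7, -0.2]
grip_width: 0.0855
grasp_force: 0.0
```

```bash
python3 ang.py; python3 look.py c6.png
```

```text
19.4667 [0.437 0.078 0.118] [ 1.16   0.747 -0.249] 0.08546595103974766
scene 0.71 [0.943 1.68 ]
top 0.71 [0.926 1.62 ]
19.7667 [0.4372 0.0781 0.1167] [ 0.2072 -0.2909 -0.1882] [-0.0227  0.02   -0.0526] [ 0.1754  0.2218 -0.3357  1.0152  0.0019  0.0516] 0.08543384095045257
```

View pics/c6.png

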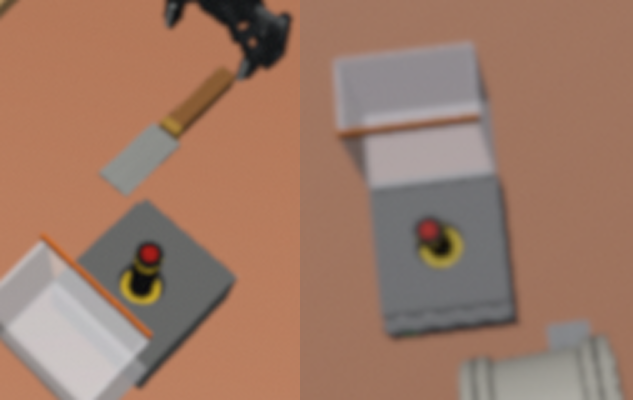

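Run:
```python
from h import *
np.set_printoptions(precision=4,suppress=True)
t,s=camera('top'),camera('scene')
for n,p,w in(('t',t,np.s_[160:180,178:200]),('s',s,np.s_[240:262,288:312])):
    I=p['image'][w].astype(int); m=(I[:,:,0]>2*I[:,:,1])&(I[:,:,0]>90); ys,xs=np.nonzero(m); c=(xs.mean()+w[1].start,ys.mean()+w[0].start); print(n,len(xs),c,unproj(p,c,.13))
```

```text
t 23 (np.float64(188.08695652173913), np.float64(168.7826086956522)) [0.6353 0.2119 0.13  ]
s 36 (np.float64(299.5), np.float64(251.0)) [0.6377 0.2095 0.13  ]
```

>>> drive_tool:
  increments:
    - [[0,0,40],[0,0,0],1]
    - [[0,0,40],[0,0,0],1]
    - [[30,20,8],[0,0,0],1]
    - [[30,20,0],[0,0,0],1]
    - [[30,20,0],[0,0,0],1]
    - [[30,20,0],[0,0,0],1]
    - [[30,20,0],[0,0,0],1]
    - [[30,20,0],[0,0,0],1]

```text
clock: 20.53
eef_pos: [0.6188, 0.199, 0.2036]
tool_rot: [-0.062, 0.998, 0.001, -0.001]
ft_force: [-0.3, -0.4, 0.2]
grip_width: 0.0852
grasp_force: 0.0
```

>>> drive_tool:
  increments:
    - [[12,7.5,0],[0,0,0],1]
    - [[6,4,-10],[0,0,0],1]
    - [[0,0,-30],[0,0,0],1]
    - [[0,0,-30],[0,0,0],1]
    - [[0,0,-25],[0,0,0],1]
    - [[0,0,-17],[0,0,0],1]
    - [[0,0,-8],[0,0,0],1]
    - [[0,0,0],[0,0,0],1]

```text
clock: 21.2
eef_pos: [0.6333, 0.2085, 0.0817]
tool_rot: [-0.062, 0.998, -0.0, -0.004]
ft_force: [-1.2, -0.2, -0.1]
grip_width: 0.0852
grasp_force: 0.0
```

>>> drive_tool:
  increments:
    - [[0,0,0],[0,0,0],0]
    - [[0,0,0],[0,0,0],0]
    - [[0,0,0],[0,0,0],0]
    - [[0,0,0],[0,0,0],0]
    - [[0,0,0],[0,0,0],0]
    - [[0,0,0],[0,0,0],0]
    - [[0,0,0],[0,0,0],0]

```text
clock: 21.78
eef_pos: [0.6372, 0.2101, 0.0874]
tool_rot: [-0.062, 0.998, 0.001, 0.002]
ft_force: [-0.4, -0.7, 5.5]
grip_width: 0.025
grasp_force: 58.8
```

>>> drive_tool:
  increments:
    - [[0,0,10],[0,0,0],0]
    - [[0,0,20],[0,0,0],0]
    - [[0,0,30],[0,0,0],0]
    - [[0,0,30],[0,0,0],0]
    - [[0,0,30],[0,0,0],0]
    - [[0,0,25],[0,0,0],0]
    - [[-5,-5,0],[0,0,0],0]
    - [[0,0,0],[0,0,0],0]

```text
clock: 22.45
eef_pos: [0.6317, 0.2045, 0.2336]
tool_rot: [-0.062, 0.998, 0.001, 0.002]
ft_force: [-0.0, -0.3, -1.8]
grip_width: 0.0248
grasp_force: 59.2
```

>>> drive_tool:
  increments:
    - [[-16,-20,0],[0,0,0],0]
    - [[-16,-24,0],[0,0,0],0]
    - [[-16,-26,0],[0,0,0],0]
    - [[-16,-26,0],[0,0,0],0]
    - [[-16,-26,0],[0,0,0],0]
    - [[-16,-26,0],[0,0,0],0]
    - [[-16,-26,0],[0,0,0],0]
    - [[-16,-26,0],[0,0,0],0]

```text
clock: 23.12
eef_pos: [0.5013, 0.0037, 0.2295]
tool_rot: [-0.062, 0.998, 0.001, -0.002]
ft_force: [-0.4, 0.2, -1.4]
grip_width: 0.0248
grasp_force: 59.2
```

>>> drive_tool:
  increments:
    - [[-14,-23,0],[-2.35,-6.06,0],0]
    - [[-14,-23,0],[-2.35,-6.06,0],0]
    - [[-14,-23,0],[-2.35,-6.06,0],0]
    - [[-14,-23,-4],[-2.35,-6.06,0],0]
    - [[-14,-23,-4],[-2.35,-6.06,0],0]
    - [[-14,-23,-4],[-2.35,-6.06,0],0]
    - [[-14,-22,-4],[-2.35,-6.06,0],0]
    - [[0,0,0],[0,0,0],0]

```text
clock: 23.78
eef_pos: [0.3876, -0.1524, 0.1946]
tool_rot: [-0.054, 0.926, -0.157, 0.338]
ft_force: [-5.3, 2.1, -9.2]
grip_width: 0.0246
grasp_force: 59.4
```

```bash
cat > fin.py <<'E'
from h import *
from scipy.spatial.transform import Rotation as Ro
np.set_printoptions(precision=4,suppress=True)
o=get_obs();R=Ro.from_quat(o['tool_rot']).as_matrix();d=R[:,2];P=o['eef_pos'];M=np.array([.5825,-.2255,.03])
print(o['clock'],P,d,o['joint_pos'],'tilt',np.arccos(-d[2]))
w=M-P; print('along',w@d,'miss',w-(w@d)*d,'lens',P+.070*d)
t,s=camera('top'),camera('scene')
for n,p in(('t',t),('s',s)): print(n,'proj lens,tail',proj(p,P+.070*d),proj(p,P-.045*d))
b=s['image'][90:240,170:320];T=t['image'][130:250,270:390]
cv2.imwrite('pics/c7.png',np.hstack([cv2.resize(b,(400,400),interpolation=2),cv2.resize(T,(400,400),interpolation=2)])[:,:,::-1])
E
python3 fin.py
```

```text
23.7833 [ 0.3876 -0.1524  0.1946] [ 0.6434 -0.2545 -0.722 ] [-0.3724 -0.4097 -0.9851  0.2313 -0.003  -0.4907] tilt 0.7641039282154787
along 0.2628589761151584 miss [ 0.0258 -0.0062  0.0252] lens [ 0.4326 -0.1702  0.144 ]
t proj lens,tail [322.6034 236.8778] [316.999  264.1658]
s proj lens,tail [264.0186 108.1663] [293.6371  79.5106]
```

>>> drive_tool:
  increments:
    - [[0,0,0],[0,0,0],0]
    - [[0,0,0],[0,0,0],0]
    - [[0,0,0],[0,0,0],0]

```text
clock: 24.13
eef_pos: [0.4083, -0.1551, 0.2177]
tool_rot: [-0.058, 0.92, -0.161, 0.352]
ft_force: [0.1, 0.3, -0.6]
grip_width: 0.0246
grasp_force: 59.4
```

```bash
python3 fin.py
```

```text
24.1333 [ 0.4083 -0.1551  0.2177] [ 0.6672 -0.2552 -0.6998] [-0.3609 -0.4014 -0.9395  0.237  -0.0031 -0.4885] tilt 0.7956658837169106
along 0.26556858563047603 miss [-0.003  -0.0026 -0.0019] lens [ 0.455  -0.173   0.1687]
t proj lens,tail [324.6271 228.2825] [318.9563 256.4572]
s proj lens,tail [257.3052 104.6499] [288.096   75.3494]
```

View pics/c7.png

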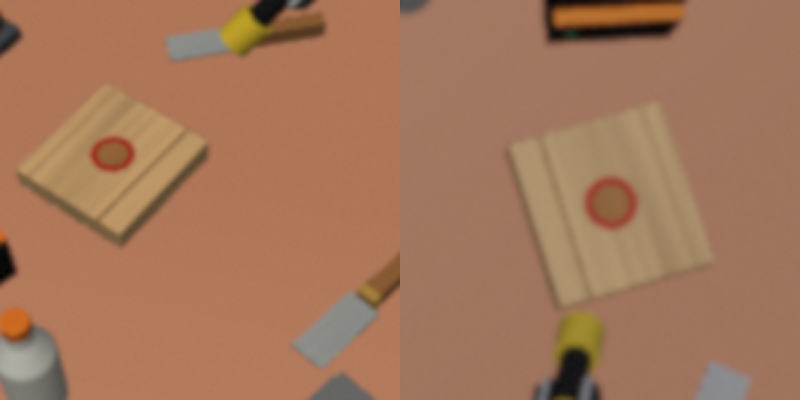

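The torch axis misses the ring centre by about 4 mm and the lens is about 169 mm up. The picture agrees: the lens shows at about (259,104) in the scene view and (324,228) in the top view.

```bash
python3 ang.py; python3 -c "
from workcell import *;import numpy as np
print(np.abs(get_obs()['joint_vel']).max());print(job_done())"
```

```text
24.2333 [ 0.408 -0.155  0.217] [-0.32  -0.869 -0.325] 0.024870115051396
scene 0.83 [0.927 1.71 ]
top 0.73 [0.924 1.62 ]
0.010736815586459334
the job is handed in; nothing more can be done
None
```

I handed the job in at about 24 s; no verdict came back. By my measurements the hood stands at about 1.65 rad and the knife lies flat on the bench, let go. The torch is held still at a 0.80 rad slant, lens about 169 mm up, its axis about 4 mm off the ring centre; I did not re-measure the bystanders.

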